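Tug-check the lids of two sample cases and re-press any that gives

TASK

Both sample cases must be securely caught before they are carried off. First the taller case: give its shut lid a firm tug upwards by its bar handle (about 15 to 25 N, no wrenching); if it gives, the catch has tipped back, so raise the lid well up to re-arm it, press it fully home again and tug again until it holds. Then do the same with the lower case, and leave both lids shut and caught and the tin, the beaker and the bottle where they stand.

Things in the scene. Friction and masses are not known exactly. Their poses are not given: they have to be found in the camera images.
- tall_case: taller grey plastic sample case, 130 (x) x 110 (y) x 120 mm to its rim, 4 mm walls, fixed to the worktop; origin at the centre of its underside, front faces -x of its frame, z up, yaw varies. A 138 x 120 x 8 mm lid lies on the rim, hinged on the far (+x) top edge. Which of the two cases stands on the left varies. A catch inside may have failed: this cannot be seen
- low_case: lower grey plastic sample case, 85 mm to its rim, otherwise the same build, size, lid, handle and catch as tall_case
- tall_hinge (a point): point on the hinge line of the taller case, middle of its far top edge, 65 mm behind (+x) the case origin, 120 mm up; axis along the case's y. An uncaught lid rises with 4 to 9 N at the handle; over 15 N means that it holds. Grip the sleeve with 40 to 60 N: at 25 N the fingers can slip along it
- low_hinge (a point): the same for the lower case, 85 mm up
- tall_handle (a point): centre of the taller case's handle: a horizontal bar along the case's y on two end posts 72 mm apart, with a black sleeve 16 mm thick, 54 mm long that turns freely on it, axis 35 mm above the lid top; with the lid shut 45 mm in front of (-x) the case origin, 110 mm in front of and 43 mm above the hinge; moves with the lid. A caught lid has 2 mm play here, then holds (6 N/mm)
- low_handle (a point): the same on the lower case
- tall_lid (a joint): angle of the taller case's lid, rad: 0 fully shut, grows as the front edge rises, at most 1.3. Stiff friction hinge: the lid stays where it is left. Raising it past about 0.45 (0.6 is safe) for 0.3 s re-arms a tipped-back catch; then pressing it down to 0 (about 15 N), slower than 0.1 m/s, catches it
- low_lid (a joint): the same for the lower case
- tall_strike: 18 x 36 x 2 mm steel plate fixed on stiff rubber (6 N/mm) inside the front wall, out of sight. A top-heavy hook hung from the lid holds under it, or has tipped back: then no pressing makes it catch until the lid has been raised. A tug of 15 to 25 N at the handle loads it; it must feel over 6 N for 0.15 s, never over 45 N
- low_strike: the same in the lower case
- o_ring_tin: bystander: flat round tin, 60 mm across, 22 mm high, loose, in front of the cases; origin at the centre of its underside
- beaker_pp: bystander: plastic beaker, 76 mm wide, 85 mm high, loose, in front of the left case; origin under its centre
- amber_bottle: bystander: bottle with black cap, 55 mm across, 115 mm high, loose, at the right front; origin under its centre

How it is judged:
On the way, in this order (a step that is already met when the one before it is completed fails the run):
1. the taller case's lid, shut, holds against a firm upward tug: its strike feels over 6 N for 0.15 s (contact force between tall_strike and anything else above 6 N and value of joint tall_lid below 0.07 rad), for 0.15 s.
2. then the lower case's lid, shut, holds against a firm upward tug: its strike feels over 6 N for 0.15 s (contact force between low_strike and anything else above 6 N and value of joint low_lid below 0.07 rad), for 0.15 s.
At the end, for the whole second after the job is handed in: both lids are shut (within 0.04 rad) after each has held against its tug, and nothing pulls on them any more (under 4 N on each strike) (value of joint each of tall_lid, low_lid below 0.04 rad and contact force between each of tall_strike, low_strike and anything else below 4 N); the robot touches nothing.
It fails at once if a catch is wrenched: over 45 N on a strike (contact force between any of tall_strike, low_strike and anything else above 45 N).
It fails at once if the tin, the beaker or the bottle is shifted by more than 30 mm (distance of any of o_ring_tin, beaker_pp, amber_bottle from where it was at the start of the episode above 0.03 m).
It also fails if it takes over 72 s, if anything falls off the work surface, if the arm or the gripper's body presses on something with over 40 N, if the wrist force passes 120 N, or if a joint passes its speed limit or range.

ROBOT

A 6-joint arm with a two-finger parallel gripper is mounted at the origin on a cart in front of the work surface, level with it; the furniture and walls round the work are solid. World frame = base frame: x ahead of the robot, y to its left, z up, the work surface at z = 0. Lengths are in m, angles in rad, forces in N, time in s.
With the tool pointing down it reaches from about 0.3 to 0.825 m from the base axis. Payload 5.4 kg.
Tool frame: the origin (TCP) lies between the finger pads; the fingertips stand 19 mm ahead of it and the grasp point (between the pads) is the TCP; z points along the fingers, y is the line along which they close (so a half turn about z gives the same grasp; the last joint's range is limited). The gripper opens to 92 mm and grips with 3 to 60 N. Pads are 20 mm wide; open, the fingers measure 128 mm over their backs; the gripper's body (75 mm by 189 mm) begins 69 mm behind the grasp point.
Start: joints at [1.121, 0.158, 1.597, -0, 1.386, -0.21], TCP at [0.137, 0.559, 0.234] pointing down, gripper open.
Joint ranges: [-2.91, 2.91], [-0.94, 2.29], [0.18, 2.7], [-1.29, 4.43], [0.17, 2.64], [-3, 3]. Speed limits (rad/s): [2.57, 2.57, 3.14, 3.14, 3.14, 3.14].

INTERFACE

Orientations are given as [roll, pitch, yaw] about the fixed x, y, z axes, in that order (R = Rz(yaw) Ry(pitch) Rx(roll)).
In Python, from workcell import bot, inverse_kinematics, get_image, calibration, order, spot_in, pinpoint gives the robot as it stands. Calls block until the motion is done:
- bot.goto(position, orientation): joint-space move of the TCP to a pose.
- bot.move_l(position, rot=None, vel=0.15): straight line of the TCP; rot=None keeps the orientation; vel is the mean speed in m/s.
- bot.move_j(angles): joint-space move.
- bot.command_gripper(opening, grasp_force=None): finger opening in m; grasp_force is the grip in N (None keeps the last); returns when the fingers have stopped.
- bot.sleep(seconds).
- inverse_kinematics(position, orientation): joint angles nearest the present ones, or None.
- bot.state(): the state.
- get_image(name): name is "side" or "top" or "wrist"; returns (picture, depth): 480x640x3 uint8, blue, green, red; 480x640 float32, m along the optical axis (not along the pixel's ray), 0 where there is no reading.
- calibration(name): a dict with "intrinsics" (3x3 intrinsics, pixels), "k1" (the pictures are not rectified: a ray, as slopes to the right and down, at radius r is drawn at 1 + k1 r^2 times it, then the intrinsics apply), "world_from_camera" (4x4, takes a point from camera to world coordinates). Camera axes: x right, y down, z forward; pixel columns grow to the right and rows downward; lengths in m; the calibration is good to about 2 mm. A picture is of the moment at which its call begins: read the wrist's pose just before it. calibration takes no time and is no camera call; for the wrist camera it gives the pose at the moment of the call.
A pose or a line that the arm cannot do raises bot.IKError and nothing moves.
- order.job_done(): hands the job in; it is judged then, once.
Trained networks look in the newest picture that a camera, given by its name, has taken for a name from the list of things; names that differ only in an ending like _2 or _b are one class to them, and where a whole thing is asked for, a point or a joint stands for the part that bears it (a point fixed in the world has none). Each returns a list of dicts, best first, with "score" (0 to 1); they miss things now and then, are a little off and sometimes report something else, mostly with a low value. They report only what shows in the picture. A call takes as long as a camera call.
- spot_in(camera, name): "box" ([left, top, right, bottom] in pixels, round what is visible of it).
- pinpoint(camera, name): "point" ([column, row] in pixels: a listed point, or the origin of a listed thing).
The state is a dict: "clock": time; "q": joint angles; "qvel": joint speeds; "tau": joint torques, N m; "tool_pos": TCP position; "ee_rot": TCP orientation; "force": force on the tool from outside, world axes, zero at the start; "torque": the same for the moment, N m; "width": finger opening in m; "finger_force": force on a finger pad.
Only numpy, scipy, OpenCV 4.12 (cv2) and the standard library are available. Lean on these libraries where they do the work, as an engineer would, in place of code of your own. Each camera call takes 0.05 s, during which the arm holds its last target. There are 200 camera calls.

## Working session

There is one attempt and no reset: what is moved stays moved. The work goes in short steps, each a Python script; the robot and the scene stay as the last script left them, time stands still between calls to the robot, and variables do not carry over. Pictures are saved under pics/ and viewed, at most 10 in all, crops included, and the job is handed in when it is done.

```bash
mkdir -p pics; ls; cat > h.py <<'E'
import numpy as np, cv2
from workcell import bot, inverse_kinematics, get_image, calibration, order, spot_in, pinpoint
def ray(cal,p):
    K=np.array(cal["intrinsics"],float)
    d=np.array([(p[0]-K[0,2])/K[0,0],(p[1]-K[1,2])/K[1,1]]); u=d.copy()
    for _ in range(20): u=d/(1+cal["k1"]*(u@u))
    return np.array([u[0],u[1],1.])
def world(cal,p,z):
    T=np.array(cal["world_from_camera"]); return T[:3,:3]@(ray(cal,p)*z)+T[:3,3]
def at_height(cal,p,h):
    T=np.array(cal["world_from_camera"]); d=T[:3,:3]@ray(cal,p); return T[:3,3]+d*(h-T[2,3])/d[2]
E
python3 - <<'E'
from h import *
for c in("top","side"):
    im,d=get_image(c); cal=calibration(c); cv2.imwrite(f"pics/{c}0.png",im); np.save(f"{c}d.npy",d)
    print(c,np.round(np.array(cal["world_from_camera"])[:3,3],3))
    for n in("tall_handle","low_handle","tall_hinge","low_hinge","o_ring_tin","beaker_pp","amber_bottle"):
        for r in pinpoint(c,n)[:2]:
            p=r["point"]; h={"tall_handle":.163,"low_handle":.128,"tall_hinge":.12,"low_hinge":.085}.get(n,0)
            x,y=int(round(p[0])),int(round(p[1])); z=d[min(max(y,0),479),min(max(x,0),639)]
            print(n,round(r["score"],2),np.round(p,1),"plane",np.round(at_height(cal,p,h),3),"depth",np.round(world(cal,p,z),3))
E
```

```text
pics
workcell.py
top [ 0.451 -0.033  1.025]
tall_handle 0.58 [220.1 248.9] plane [0.524 0.106 0.163] depth [0.523 0.105 0.17 ]
low_handle 0.79 [375.2 270.6] plane [ 0.493 -0.122  0.128] depth [ 0.493 -0.122  0.133]
low_handle 0.73 [430.7 322.5] plane [ 0.415 -0.205  0.128] depth [ 0.413 -0.211  0.095]
tall_hinge 0.78 [231.7 180.4] plane [0.633 0.096 0.12 ] depth [0.631 0.095 0.126]
low_hinge 0.91 [366.2 200. ] plane [ 0.608 -0.113  0.085] depth [ 0.606 -0.112  0.096]
o_ring_tin 0.77 [317.8 324.6] plane [ 0.407 -0.036  0.   ] depth [ 0.408 -0.036  0.019]
beaker_pp 0.97 [221.8 326.1] plane [0.405 0.128 0.   ] depth [0.406 0.127 0.001]
amber_bottle 0.89 [429.7 324.7] plane [ 0.406 -0.227  0.   ] depth [ 0.41  -0.209  0.096]
side [ 1.134 -0.289  0.832]
tall_handle 0.76 [386.3 198.3] plane [0.533 0.104 0.163] depth [0.531 0.105 0.162]
low_handle 0.64 [255.1 233. ] plane [ 0.499 -0.119  0.128] depth [ 0.501 -0.12   0.131]
tall_hinge 0.55 [406.3 260.9] plane [0.638 0.093 0.12 ] depth [0.636 0.094 0.118]
low_hinge 0.88 [276.8 298.5] plane [ 0.609 -0.121  0.085] depth [ 0.607 -0.12   0.082]
low_hinge 0.26 [381.6 197.7] plane [0.458 0.142 0.085] depth [0.533 0.095 0.168]
o_ring_tin 0.88 [290.5 233.8] plane [ 0.41  -0.024  0.   ] depth [ 0.43  -0.031  0.023]
beaker_pp 0.97 [361.6 214.2] plane [0.411 0.131 0.   ] depth [0.525 0.064 0.132]
amber_bottle 0.89 [192.8 262.8] plane [ 0.415 -0.223  0.   ] depth [ 0.497 -0.23   0.095]
```

View pics/top0.png

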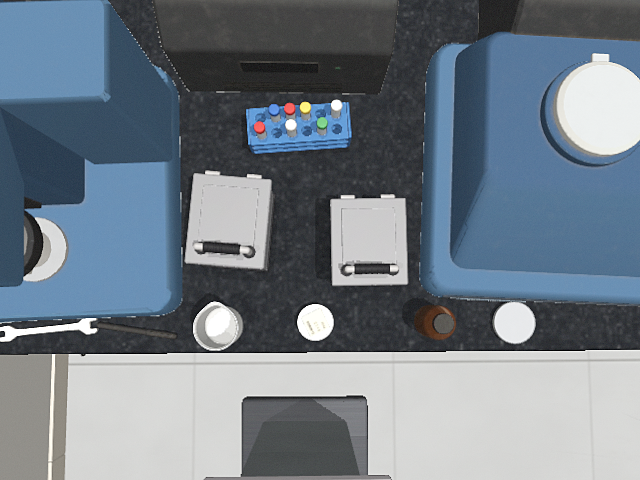

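View pics/side0.png

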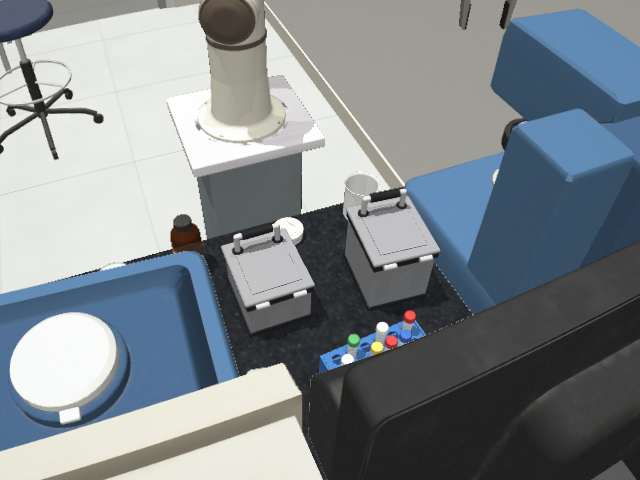

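The top view shows the tall case on the left (handle at about 224,248) and the low case on the right (handle at about 371,269). The beaker, tin and bottle stand in front. The side view agrees. Next I'll refine the sleeve and lid poses from depth.

```bash
python3 - <<'E'
from h import *
for c in("top","side"):
    im=cv2.imread(f"pics/{c}0.png"); d=np.load(f"{c}d.npy"); cal=calibration(c)
    K=np.array(cal["intrinsics"],float); T=np.array(cal["world_from_camera"])
    v,u=np.mgrid[:480,:640]; dx=(u-K[0,2])/K[0,0]; dy=(v-K[1,2])/K[1,1]; a,b=dx.copy(),dy.copy()
    for _ in range(20):
        s=1+cal["k1"]*(a*a+b*b); a,b=dx/s,dy/s
    P=np.stack([a*d,b*d,d],-1)@T[:3,:3].T+T[:3,3]; ok=d>0; dark=im.max(-1)<70
    for n,h,c0 in(("tall",.163,(.525,.105)),("low",.128,(.495,-.121))):
        near=(np.hypot(P[...,0]-c0[0],P[...,1]-c0[1])<.05)&ok&dark&(abs(P[...,2]-h)<.02)
        q=P[near]; m=np.median(q,0); uu,ss,vv=np.linalg.svd(q[:,:2]-q[:,:2].mean(0),full_matrices=False); e=vv[0]*np.sign(vv[0,1])
        t=(q[:,:2]-m[:2])@e; mid=m[:2]+e*(np.percentile(t,2)+np.percentile(t,98))/2
        print(c,n,len(q),"mid",mid.round(4),"mean",q.mean(0).round(4),"zmax",np.percentile(q[:,2],95).round(4),"yaw",np.degrees(np.arctan2(-e[0],e[1])).round(1),"len",np.ptp(t).round(3))
        lid=(np.hypot(P[...,0]-c0[0]-.05,P[...,1]-c0[1])<.13)&ok&(abs(P[...,2]-(h-.035))<.008)&(im.min(-1)>100)
        q=P[lid]; r=cv2.minAreaRect(q[:,:2].astype(np.float32)*1000); print("   lid z",np.median(q[:,2]).round(4),r)
    if c=="top":
        for nm,x0,x1,y0,y1 in(("left",.35,.7,.17,.5),("right",.35,.7,-.5,-.19),("back",.68,.9,-.15,.2)):
            m=ok&(P[...,0]>x0)&(P[...,0]<x1)&(P[...,1]>y0)&(P[...,1]<y1); print(nm,np.percentile(P[...,2][m],[50,90,99]).round(3))
            for z in(.15,.25): 
                mm=m&(P[...,2]>z); print(z,P[mm].min(0).round(3) if mm.any() else None,P[mm].max(0).round(3) if mm.any() else None)
E
```

```text
top tall 328 mid [0.5244 0.1038] mean [0.5249 0.1036 0.1693] zmax 0.1725 yaw -4.5 len 0.052
   lid z 0.1287 ((573.5138549804688, 100.35094451904297), (120.41897583007812, 144.21742248535156), 85.0152359008789)
top low 273 mid [ 0.4949 -0.1166] mean [ 0.496  -0.1163  0.1332] zmax 0.1367 yaw -0.1 len 0.066
   lid z 0.0935 ((547.3351440429688, -150.93063354492188), (150.67576599121094, 189.8706817626953), 0.6422745585441589)
left [0.095 0.357 0.393]
0.15 [0.468 0.191 0.15 ] [0.7   0.394 0.396]
0.25 [0.468 0.191 0.25 ] [0.7   0.348 0.396]
right [0.127 0.201 0.246]
0.15 [ 0.531 -0.5    0.15 ] [ 0.7   -0.253  0.25 ]
0.25 None None
back [0.133 0.243 0.388]
0.15 [ 0.68  -0.148  0.15 ] [0.861 0.2   0.394]
0.25 [0.68  0.191 0.25 ] [0.784 0.2   0.394]
side tall 249 mid [0.5295 0.1029] mean [0.5292 0.1024 0.1682] zmax 0.1727 yaw -5.1 len 0.055
   lid z 0.1295 ((573.4760131835938, 100.00544738769531), (120.3380126953125, 147.7334747314453), 85.244873046875)
side low 291 mid [ 0.5004 -0.1164] mean [ 0.4994 -0.1167  0.133 ] zmax 0.1374 yaw 0.4 len 0.054
   lid z 0.0943 ((544.1072998046875, -149.7713623046875), (155.3787841796875, 187.28607177734375), 0.22953946888446808)
```

```bash
cat >> h.py <<'E'
from scipy.spatial.transform import Rotation as Ro
C={"tall":(np.array([.527,.1033,.163]),np.radians(-4.8)),"low":(np.array([.498,-.1165,.128]),np.radians(0.1))}
FLIP={"tall":-1,"low":-1}
def rot(n,tilt=0.):
    """tool down, closing line along the case's x; tilt leans the hand back towards the hinge"""
    y=C[n][1]; R=Ro.from_euler("z",y)*Ro.from_euler("y",tilt)*Ro.from_euler("z",FLIP[n]*np.pi/2)*Ro.from_euler("x",np.pi)
    return R.as_euler("xyz")
def handle(n,a,off=(0,0,0)):
    p,y=C[n]; ex=np.array([np.cos(y),np.sin(y),0]); c,s=np.cos(a),np.sin(a)
    return p+ex*(.110-.110*c+.043*s)+np.array([0,0,.043*c+.110*s-.043])+np.array(off)
def F(): return np.array(bot.state()["force"])
E
python3 - <<'E'
from h import *
import h
s=bot.state(); print(s["ee_rot"],s["clock"],s["force"],s["width"])
for n in C:
    for f in(1,-1):
        h.FLIP[n]=f
        for a in(0,.65): print(n,f,a,np.round(inverse_kinematics(handle(n,a),rot(n,.4*a)),2))
for p in([.09,.37,.36],[.36,.07,.36]):print(p,inverse_kinematics(p,s["ee_rot"]))
E
```

```text
[-3.14156011e+00  4.33433035e-05  2.90177991e+00] 0.8 [0.89262899 0.28737386 0.45676863] 0.09181560802689363
tall 1 0 [-0.03  0.13  1.78 -0.    1.24  0.05]
tall 1 0.65 [-0.04  0.39  1.36  0.01  1.65  0.04]Traceback (most recent call last):
  File "<stdin>", line 7, in <module>
    return _wrapfunc(a, 'round', decimals=decimals, out=out)
    return _wrapit(obj, method, *args, **kwds)
    result = getattr(arr, method)(*args, **kwds)
TypeError: unsupported operand type(s) for *: 'NoneType' and 'float'
```

```bash
sed -i 's/"tall":-1,"low":-1/"tall":1,"low":1/' h.py
python3 - <<'E'
from h import *
s=bot.state()
bot.command_gripper(.06,50)
q=list(s["q"]); p=inverse_kinematics([.09,.37,.34],s["ee_rot"]); 
print(p)
if p is not None: bot.move_j(p)
w=handle("tall",0,(-.16,-.03,.17)); print(inverse_kinematics(w,rot("tall")))
bot.goto(w,rot("tall"))
bot.goto(handle("tall",0,(0,0,.09)),rot("tall"))
s=bot.state(); print(s["clock"],s["q"],s["force"],s["tool_pos"],s["width"])
im,d=get_image("wrist"); cv2.imwrite("pics/w1.png",im)
print(pinpoint("wrist","tall_handle")[:1]); cal=calibration("wrist")
for r in pinpoint("wrist","tall_handle")[:1]: print(at_height(cal,r["point"],.163))
E
```

```text
[ 1.01190742e+00 -4.27275983e-01  1.91781020e+00 -5.15312384e-05
  1.65107575e+00 -3.19080294e-01]
[-0.12899223 -0.446879    1.94470279  0.          1.64376887 -0.04521642]
4.5833 [-3.03979714e-02  4.55238844e-02  1.67910941e+00 -9.42579446e-05
  1.41707048e+00  5.19103235e-02] [-0.47049235  0.07299421  0.07176593] [0.52656563 0.10391571 0.25352474] 0.06003062053620419
[{'point': [310.2, 250.6], 'score': 0.88}]
[0.52635492 0.0986088  0.163     ]
```

View pics/w1.png

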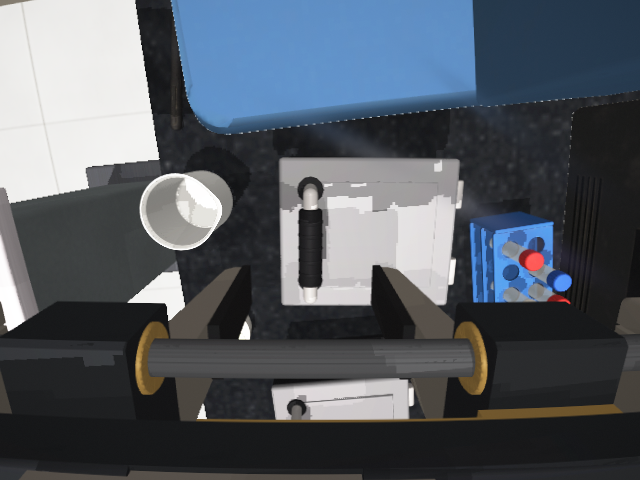

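The wrist view shows the sleeve at about (310,249), centred between the fingers (columns 250 to 372). I'll go down, grip and tug.

```bash
sed -i 's/\.527,\.1033/.5265,.1015/' h.py; cat >> h.py <<'E'
DZ=np.array([0,0,.003])       # grip a little above the bar axis
def grip(n):
    bot.move_l(handle(n,0)+DZ,rot(n),vel=.06); f0=F(); print("free",f0.round(2),bot.state()["tool_pos"].round(4))
    bot.command_gripper(.0,50); bot.sleep(.2); s=bot.state()
    print("gripped",F().round(1),"w",round(s["width"],4),"ff",s["finger_force"],s["tool_pos"].round(4)); return f0
def tug(n,f0,fmax=19,zmax=.012):
    """raise in small steps; True if the lid holds (then keeps the load 0.5 s and eases off)"""
    p0=handle(n,0)+DZ; z=0
    while z<zmax:
        z+=.0007; bot.move_l(p0+[0,0,z],rot(n),vel=.02); f=-(F()-f0)[2]; r=bot.state()["tool_pos"][2]-p0[2]
        print(f"{z*1e3:.1f}/{r*1e3:.1f}:{f:.1f}",end=" ")
        if f>fmax:
            bot.sleep(.4); print("HOLDS",(F()-f0).round(1),"clock",bot.state()["clock"])
            bot.move_l(p0,rot(n),vel=.02); return True
    print("GIVES",bot.state()["clock"]); return False
E
python3 - <<'E'
from h import *
s0=bot.state(); f0=grip("tall"); np.save("f0.npy",f0); print(tug("tall",f0)); print(F()-f0,bot.state()["clock"])
E
```

```text
free [-0.11  0.35  0.15] [0.5268 0.1015 0.1665]
gripped [-5.5  0.4  1.8] w 0.0144 ff 50.00038146972656 [0.5257 0.1016 0.1656]
0.7/0.0:2.0 1.4/1.1:2.3 2.1/2.2:3.6 2.8/3.1:3.3 3.5/3.9:4.5 4.2/4.6:5.6 4.9/5.3:6.8 5.6/6.1:7.8 6.3/6.9:8.1 7.0/7.6:8.7 7.7/8.4:9.9 8.4/9.2:10.1 9.1/9.9:11.3 9.8/10.6:11.2 10.5/11.4:12.9 11.2/12.1:14.1 11.9/12.9:14.5 12.6/13.6:14.8 GIVES 11.7917
False
[ 20.83618334  -0.84040381 -14.78087274] 11.7917
```

It gives: 12 mm of rise with no stiff stop. The 21 N sideways is the straight line fighting the arc, so I'll follow the arc from here on. Next I'll raise the lid, press it home and tug again.

```bash
cat >> h.py <<'E'
L=np.hypot(.110,.043)
def tug(n,f0,fmax=19,amax=.11):
    a=0
    while a<amax:
        a+=.006; bot.move_l(handle(n,a)+DZ,rot(n),vel=.02); d=F()-f0
        print(f"{a:.3f}:{d[0]:.0f},{-d[2]:.1f}",end=" ")
        if -d[2]>fmax:
            bot.sleep(.4); print("HOLDS",(F()-f0).round(1),bot.state()["clock"]); bot.move_l(handle(n,0)+DZ,rot(n),vel=.02); return True
    print("GIVES",bot.state()["clock"]); return False
def raise_lid(n,f0,a0=.11,a1=.66):
    for a in np.linspace(a0,a1,7): 
        bot.move_l(handle(n,a)+DZ,rot(n,.4*a),vel=.08); print(f"{a:.2f}",(F()-f0).round(1),bot.state()["tool_pos"].round(3))
    bot.sleep(.5); print("up",bot.state()["clock"],round(bot.state()["width"],4))
def press_home(n,f0,a0=.66,f=17):
    for a in np.linspace(a0,.04,7)[1:]: bot.move_l(handle(n,a)+DZ,rot(n,.4*a),vel=.06)
    print("near",(F()-f0).round(1)); a=.04
    while a>-.09:
        a-=.006; bot.move_l(handle(n,max(a,0))+DZ+[0,0,min(a,0)*.11],rot(n),vel=.03); g=(F()-f0)[2]; print(f"{a:.3f}:{g:.1f}",end=" ")
        if g>f: break
    bot.sleep(.3); print("pressed",(F()-f0).round(1),bot.state()["tool_pos"].round(4),bot.state()["clock"])
    bot.move_l(handle(n,0)+DZ,rot(n),vel=.03)
E
python3 - <<'E'
from h import *
f0=np.load("f0.npy"); raise_lid("tall",f0)
im,d=get_image("side"); cv2.imwrite("pics/side1.png",im[100:340,200:520])
E
```

```text
0.11 [-5.1 -0.4  1.7] [0.531 0.101 0.178]
0.20 [-3.4 -0.5  1.8] [0.537 0.101 0.188]
0.29 [-2.8 -0.1  2.4] [0.544 0.1   0.196]
0.39 [-2.9 -0.7  2.5] [0.551 0.099 0.204]
0.48 [-0.9 -1.9  2.2] [0.559 0.099 0.212]
0.57 [-0.2 -0.7  0.3] [0.567 0.098 0.218]
0.66 [ 0.5 -0.4 -1.7] [0.576 0.097 0.224]
up 14.2417 0.0145
```

View pics/side1.png

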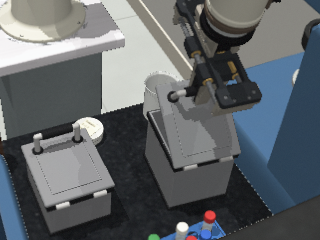

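The side view shows the tall lid raised with the sleeve still gripped. Now I'll press it home and tug again.

```bash
python3 - <<'E'
from h import *
f0=np.load("f0.npy"); press_home("tall",f0); print((F()-f0).round(1),bot.state()["tool_pos"]); print(tug("tall",f0)); print((F()-f0).round(1),bot.state()["clock"])
E
```

```text
near [-5.9 -0.7 -1.1]
0.034:0.9 0.028:2.7 0.022:3.7 0.016:2.3 0.010:2.4 0.004:2.6 -0.002:3.1 -0.008:3.9 -0.014:6.2 -0.020:10.6 -0.026:13.8 -0.032:17.1 pressed [-16.   -1.9  16.6] [0.5257 0.1016 0.1652] 19.6917
[-6.9 -0.9  2.5] [0.5261419  0.10157117 0.16673492]
0.006:-6,-1.1 0.012:-7,0.5 0.018:-6,0.5 0.024:-5,3.4 0.030:-5,4.1 0.036:-5,6.7 0.042:-5,9.1 0.048:-5,12.5 0.054:-5,16.3 0.060:-5,18.4 0.066:-5,21.8 HOLDS [ -4.4  -0.6 -21.9] 23.1083
True
[-10.6   0.3  -3.5] 23.65
```

It holds: the load rose at about 5 N/mm to 22 N. I'll press the lid flat, release it and move to the low case.

```bash
cat >> h.py <<'E'
def release(n,f0,f=13):
    z=0
    while (F()-f0)[2]<f and z<.008: z+=.0007; bot.move_l(handle(n,0)+DZ-[0,0,z],rot(n),vel=.03)
    print("flat",(F()-f0).round(1),bot.state()["tool_pos"].round(4))
    bot.move_l(handle(n,0)+DZ-[0,0,max(z-.002,0)],rot(n),vel=.03); print((F()-f0).round(1))
    bot.command_gripper(.05); bot.move_l(handle(n,0,(0,0,.10)),rot(n),vel=.12)
E
python3 - <<'E'
from h import *
f0=np.load("f0.npy"); release("tall",f0)
bot.goto(handle("low",0,(0,0,.12)),rot("low")); bot.move_l(handle("low",0,(0,0,.09)),vel=.1)
s=bot.state(); print(s["clock"],s["tool_pos"],s["width"])
im,d=get_image("wrist"); cv2.imwrite("pics/w2.png",im); cal=calibration("wrist")
for r in pinpoint("wrist","low_handle")[:2]: print(r,at_height(cal,r["point"],.128))
E
```

```text
flat [-22.   -0.9  15.1] [0.5258 0.1016 0.1652]
[-16.9  -1.5   7.5]
28.9 [ 0.49800239 -0.11569727  0.21777398] 0.05008681425925413
{'point': [309.7, 248.7], 'score': 0.65} [ 0.49767232 -0.11928811  0.128     ]
```

View pics/w2.png

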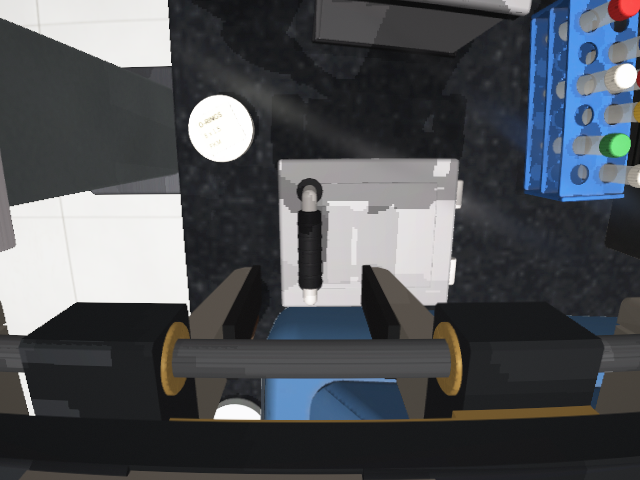

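The low sleeve at (310,248) is centred between the fingers, so I'll grip and tug.

```bash
python3 - <<'E'
from h import *
f0=grip("low"); np.save("f1.npy",f0)
ok=tug("low",f0)
if not ok:
    raise_lid("low",f0); press_home("low",f0); ok=tug("low",f0)
print(ok,(F()-f0).round(1),bot.state()["clock"])
E
```

```text
free [ 0.01 -0.38  0.02] [ 0.4983 -0.1166  0.1314]
gripped [-5.4 -0.1  3.1] w 0.0149 ff 50.0023090839386 [ 0.497  -0.1165  0.1308]
0.006:-5,-0.9 0.012:-5,1.9 0.018:-4,1.2 0.024:-5,2.4 0.030:-5,2.1 0.036:-6,2.4 0.042:-5,1.6 0.048:-6,2.1 0.054:-5,2.2 0.060:-4,1.4 0.066:-5,1.0 0.072:-5,0.9 0.078:-6,2.2 0.084:-6,2.1 0.090:-6,1.1 0.096:-5,1.5 0.102:-5,1.1 0.108:-6,0.8 0.114:-6,0.7 GIVES 36.1833
0.11 [-6.8 -0.4  1.3] [ 0.502 -0.116  0.142]
0.20 [-7.3  0.   4.9] [ 0.508 -0.116  0.153]
0.29 [-6.5  1.4  4.1] [ 0.515 -0.116  0.162]
0.39 [-5.5  1.3  5.1] [ 0.523 -0.116  0.17 ]
0.48 [-4.8  1.8  5.3] [ 0.531 -0.116  0.178]
0.57 [-1.8  1.7  4.8] [ 0.539 -0.116  0.184]
0.66 [-1.8  3.2  3.9] [ 0.548 -0.116  0.19 ]
up 38.6333 0.0145
near [-6.2  3.5 -2.1]
0.034:-0.6 0.028:1.6 0.022:1.0 0.016:2.1 0.010:3.1 0.004:2.6 -0.002:3.3 -0.008:7.4 -0.014:12.8 -0.020:15.2 -0.026:20.0 pressed [-16.7   6.3  20.2] [ 0.4972 -0.1166  0.1305] 43.7833
0.006:-7,-0.5 0.012:-6,0.1 0.018:-6,0.5 0.024:-7,0.9 0.030:-6,1.9 0.036:-5,3.1 0.042:-6,6.1 0.048:-5,8.7 0.054:-5,11.2 0.060:-4,14.7 0.066:-5,16.3 0.072:-5,18.3 0.078:-5,20.9 HOLDS [ -3.9  -2.  -20.8] 47.6833
True [-8.5  2.2 -0.2] 48.2917
```

It held at 21 N. Once more on the low lid I'll hold the load for a moment at a slightly smaller rise, to be well under 0.07 rad. Then I'll release and look.

```bash
python3 - <<'E'
from h import *
f0=np.load("f1.npy")
bot.move_l(handle("low",.063)+DZ,rot("low"),vel=.01); bot.sleep(.4); print((F()-f0).round(1),bot.state()["tool_pos"].round(4))
bot.move_l(handle("low",0)+DZ,rot("low"),vel=.02)
release("low",f0); bot.goto(handle("low",0,(-.1,.08,.2)),rot("low")); print(bot.state()["clock"],F())
for c in("top","side"):
    im,d=get_image(c); cal=calibration(c); cv2.imwrite(f"pics/{c}2.png",im)
    for n in("o_ring_tin","beaker_pp","amber_bottle","tall_handle","low_handle"):
        h={"tall_handle":.163,"low_handle":.128}.get(n,0)
        for r in pinpoint(c,n)[:1]: print(c,n,round(r["score"],2),r["point"],at_height(cal,r["point"],h).round(3))
E
```

```text
[ -4.9  -1.  -15.5] [ 0.4989 -0.1164  0.1354]
flat [-16.2   4.4  13.2] [ 0.4972 -0.1166  0.1307]
[-10.9   3.7   4.4]
53.6917 [ 1.21356184 -0.65245853 -0.67525815]
top beaker_pp 0.96 [222.5, 327.6] [0.403 0.126 0.   ]
top amber_bottle 0.9 [430.2, 322.8] [ 0.409 -0.228  0.   ]
top tall_handle 0.85 [221.1, 248.3] [0.524 0.104 0.163]
top low_handle 0.97 [371.6, 269.4] [ 0.495 -0.117  0.128]
side o_ring_tin 0.85 [287.6, 234.9] [ 0.411 -0.03   0.   ]
side beaker_pp 0.81 [357.0, 215.6] [0.411 0.12  0.   ]
side amber_bottle 0.8 [192.6, 261.8] [ 0.412 -0.222  0.   ]
side tall_handle 0.61 [383.0, 197.8] [0.53  0.1   0.163]
side low_handle 0.79 [252.4, 229.7] [ 0.49  -0.121  0.128]
```

View pics/side2.png

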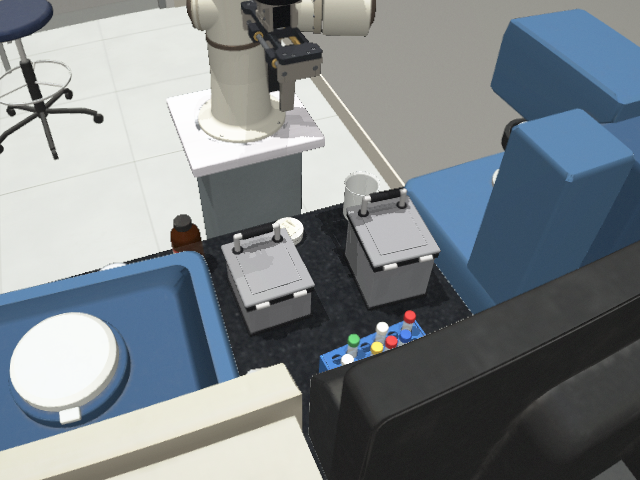

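The side view shows both lids shut (handles at about 383,198 and 258,238). The tin, beaker and bottle have not moved, and the arm is clear. The loaded rise on the low lid was only 4.7 mm (about 0.043 rad).

```bash
python3 -c "
from h import *
print(order.job_done())"
```

```text
the job is handed in; nothing more can be done
None
```

The job is handed in: both catches had tipped back, so I re-armed them and pressed the lids home, and each then held a tug of about 21 N; both lids are shut, and the tin, beaker and bottle stand where they were.

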